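Close the switch box and switch it on

TASK

Close up the switch box: lay the grey cover that fits it (the shorter of the two, 90 mm long) in the open terminal compartment and press it down against its stiff spring clips until it is fully home at both ends, flush with the rim. Only then push the toggle over to ON. Never press with more than 60 N, and leave the other things on the bench where they lie.

Things in the scene. Friction and masses are not known exactly. Their poses are not given: they have to be found in the camera images.
- switchbox: White plastic switch box fixed to the bench, 176 mm long (its x), 82 wide (y), 40 high; origin at the centre of its underside, z up. A steel toggle stands on top at its -x end. Towards +x is an open terminal compartment, 95 x 65 mm at the rim, centred 33 mm from the origin along +x. A grey cable gland, 22 mm thick, sticks out 12 mm from the -x end.
- seat (a point): Centre of the compartment at the height of the cover's final rest: 8 mm below the rim, 32 mm above the bench; axes as the box's. 41.5 mm from it along x, at each end, a steel clip (40 mm along y) stands up to 5 mm above that height: a cover laid in stands 3.5 to 5 mm too high on the two clips. Each clip yields at 6 to 8 N, slides down and stays where pushed.
- cover: Loose grey cover that fits (2.5 mm play all round), flat on the bench: plate 90 mm (its x) x 60 (y) x 8, with a grip rib on the middle of its top, 28 mm along x, 12 thick along y, 18 high (rib top 26 mm over the underside). Origin at the centre of the underside, z up. Goes in either way round; when home its plate top is flush with the rim and its origin at seat. 60 g.
- toggle_tip (a point): Tip of the steel toggle lever, 9 mm thick along the box's x, 16 wide along y. Lever 36 mm long from its pivot, which is 38 mm above the bench on the box's middle line, 52 mm from the box's origin towards -x. Off, it leans to the box's -x (away from the compartment), tip about 70 mm above the bench.
- toggle (a joint): Angle of the toggle: 0 to 0.1 rad off (leaning to the box's -x), 0.9 rad fully on (leaning to its +x, towards the compartment). It needs about 2 N at the tip and stays where it is left.
- spare_cover: A longer cover of the same make for another box, does not fit: 120 x 60 x 8 mm plate with the same rib, lying flat. Origin at the centre of the underside, x along its length. Leave it.
- wall_hook: Chrome wall hook lying on its back plate, 70 x 22 mm, 41 mm high; origin under the centre of the plate. Leave it.
- hinge: Black plastic hinge lying open and flat, 68 x 70 mm, 11 mm high; origin under its centre. Leave it.
- screwdriver: Steel screwdriver lying on the bench at the robot's right. Leave it.
- dish: White china dish, 100 mm across, 30 mm high; origin under its centre. Leave it.
- tape_roll: Black roll of tape lying flat, 72 mm across, 24 mm high; origin under its centre. Leave it.

How it is judged:
By the outcome, as a careful person would: the job done as asked, in the order asked, and still so for the second after the job is handed in, with the robot touching nothing.
It also fails if it takes over 48 s, if anything falls off the work surface, if the arm or the gripper's body presses on something with over 40 N, if the wrist force passes 120 N, or if a joint passes its speed limit or range.

ROBOT

A 6-joint arm with a two-finger parallel gripper is mounted at the origin on the work surface. World frame = base frame: x ahead of the robot, y to its left, z up, the work surface at z = 0. Lengths are in m, angles in rad, forces in N, time in s.
With the tool pointing down it reaches from about 0.3 to 0.775 m from the base axis. Payload 14.6 kg.
Tool frame: the origin (TCP) lies on the centre line of the jaws, within the pads' length; the fingertips stand 19 mm ahead of it and the grasp point (between the pads) is the TCP; z points along the fingers, y is the line along which they close (so a half turn about z gives the same grasp; the last joint's range is limited). The gripper opens to 94 mm and grips with 3 to 60 N. Pads are 16 mm wide; open, the fingers measure 119 mm over their backs; the gripper's body (75 mm by 177 mm) begins 78 mm behind the grasp point.
Start: joints at [1.25, 0.3, 1.521, -0, 1.321, -0.067], TCP at [0.138, 0.532, 0.224] pointing down, gripper open.
Joint ranges: [-3.03, 3.03], [-0.79, 2.21], [0.23, 2.52], [-1.04, 4.18], [0, 3.07], [-2.55, 2.55]. Speed limits (rad/s): [2.22, 2.22, 2.57, 3.14, 3.14, 3.14].

INTERFACE

Orientations are given as [roll, pitch, yaw] about the fixed x, y, z axes, in that order (R = Rz(yaw) Ry(pitch) Rx(roll)).
In Python, from station import get_obs, camera, workorder gives the robot as it stands.
- The arm moves only by the tool play_rows, never from a script. Its argument "motion" is a list that holds one entry, the list of rows, each a list of 7 numbers: the shift along the tool's x, y, z as a fraction of full scale, then the turn, a rotation vector about the tool's x, y, z as a fraction of full scale, then the opening, from -1 (shut) to 1 (fully open). In form: [[[x, y, z, ax, ay, az, grip], ...]]. A call has 1 to 10 rows; each row is the pose to reach, as a shift and turn from the pose commanded when the call began, along the tool's axes at that moment, turning the shorter way round; what a row does not reach only later rows make up. Full scale, the value 1, is 0.25 m for a shift and 2 pi rad for a turn. A row lasts 1/10 s, in which the tool goes at most 50 mm and 8.59 degrees, less where a joint would pass 70% of its speed; a pose out of reach is approached as far as the arm can. A call with a number of a shift or a turn outside -1 to 1 is refused whole. A call with a gripper value outside its range is refused whole. The fingers move at their own pace and stop on an object; "grip_force" is the grip in N (left out, the last holds). Time passes only in rows, so rows that repeat a pose let the fingers close. It gives the time, the measured TCP pose, the force, the opening and the grip force at its end, in the units of the state.
- get_obs(): the state, without advancing time (a new reading comes with each control period).
- camera(name): name is "scene" or "side" or "wrist"; returns a dict with "frame" (480x640x3 uint8, red, green, blue), "z_map" (480x640 float32, m along the optical axis (not along the pixel's ray), 0 where there is no reading), "camera_matrix" (3x3 intrinsics, pixels), "T" (4x4, takes a point from camera to world coordinates); the wrist camera has in their place "T_tool_cam" (4x4, takes a point from camera to tool coordinates, whose origin is the TCP and whose axes are the flange's). Camera axes: x right, y up, looking along -z (the intrinsics and any distortion apply to the point x, -y, -z); pixel columns grow to the right and rows downward; lengths in m; the calibration is good to about 2 mm. A picture is of the moment at which its call begins: read the wrist's pose just before it.
- workorder.hand_in(): hands the job in; it is judged then, once.
The state is a dict: "time_s": time; "qpos": joint angles; "joint_vel": joint speeds; "tau": joint torques, N m; "ee_pos": TCP position; "eef_rot": TCP orientation; "force": force on the tool from outside, world axes, zero at the start; "moment": the same for the moment, N m; "grip_width": finger opening in m; "grip_force": force on a finger pad.
Only numpy, scipy, OpenCV 4.12 (cv2) and the standard library are available. Lean on these libraries where they do the work, as an engineer would, in place of code of your own. Each camera call takes 0.05 s, during which the arm holds its last target. There are 200 camera calls.

## Working session

There is one attempt and no reset: what is moved stays moved. The work goes in short steps, Python scripts to look and compute and a tool call to move; the robot and the scene stay as the last step left them, time stands still between calls to the robot, and variables do not carry over. Pictures are saved under pics/ and viewed, at most 10 in all, crops included, and the job is handed in when it is done.

Besides the shell and the picture viewer there is one more tool, called after ">>>" in YAML: its name, and indented under it one key for each argument. play_rows: Moves the arm, as the interface text tells. Its arguments: {"type":"object","properties":{"motion":{"type":"array"},"grip_force":{"type":"number"}},"required":["motion"]}

```bash
mkdir -p pics; ls; cat > h.py <<'E'
import numpy as np,cv2
from station import get_obs,camera,workorder
from scipy.spatial.transform import Rotation as Ro
def Ttool(o):
    T=np.eye(4);T[:3,:3]=Ro.from_euler('xyz',o['eef_rot']).as_matrix();T[:3,3]=o['ee_pos'];return T
def snap(name):
    o=get_obs();c=camera(name)
    if name=='wrist': c['T']=Ttool(o)@c['T_tool_cam']
    return c
def cloud(c):
    K=c['camera_matrix'];z=c['z_map'];v,u=np.mgrid[:z.shape[0],:z.shape[1]]
    p=np.stack([(u-K[0,2])/K[0,0]*z,-(v-K[1,2])/K[1,1]*z,-z],-1)
    return p@c['T'][:3,:3].T+c['T'][:3,3]
def ray(c,u,v,h):
    K=c['camera_matrix'];d=c['T'][:3,:3]@np.array([(u-K[0,2])/K[0,0],-(v-K[1,2])/K[1,1],-1]);o=c['T'][:3,3]
    return o+d*(h-o[2])/d[2]
def save(n,im): cv2.imwrite(f'pics/{n}.png',im[...,::-1])
E
python3 - <<'E'
from h import *
import pickle
o=get_obs();print(o)
d={n:snap(n) for n in('scene','side','wrist')}
pickle.dump(d,open('s0.pkl','wb'))
for n in d: print(n,[k for k in d[n]],d[n]['camera_matrix'].round(1).tolist(),d[n]['T'].round(3).tolist())
save('scene0',d['scene']['frame'])
save('sw',np.hstack([cv2.resize(d['side']['frame'],(400,300)),cv2.resize(d['wrist']['frame'],(400,300))]))
E
```

```text
pics
{'time_s': 0.0, 'qpos': array([ 1.25037233e+00,  3.00449904e-01,  1.52161515e+00, -4.37321693e-05,
        1.32068052e+00, -6.66043131e-02]), 'joint_vel': array([ 2.79714795e-04,  2.93820090e-05, -1.21840834e-03, -4.35998056e-04,
        7.31300535e-04,  1.37783193e-03]), 'tau': array([ 2.58865388e-03, -5.31803906e+01, -3.52734590e+01,  7.09072687e-02,
        2.44325126e-02, -9.84726557e-05]), 'ee_pos': array([0.13804302, 0.53213566, 0.22388353]), 'eef_rot': array([-3.14043947e+00, -3.44678600e-05,  2.88778379e+00]), 'force': array([-0.51166457,  0.27718436,  0.21713932]), 'moment': array([-0.01675757, -0.03719705,  0.0197169 ]), 'grip_force': 0.0, 'grip_width': 0.09429597613083901}
scene ['frame', 'z_map', 'camera_matrix', 'T'] [[574.5, 0.0, 317.6], [0.0, 574.5, 247.2], [0.0, 0.0, 1.0]] [[-0.214, -0.56, 0.8, 1.329], [0.977, -0.124, 0.174, 0.064], [0.002, 0.819, 0.574, 0.618], [0.0, 0.0, 0.0, 1.0]]
side ['frame', 'z_map', 'camera_matrix', 'T'] [[487.9, 0.0, 327.4], [0.0, 487.9, 233.1], [0.0, 0.0, 1.0]] [[0.839, 0.344, -0.422, 0.237], [-0.544, 0.497, -0.676, -0.573], [-0.023, 0.797, 0.604, 0.544], [0.0, 0.0, 0.0, 1.0]]
wrist ['frame', 'z_map', 'camera_matrix', 'T_tool_cam', 'T'] [[368.1, 0.0, 324.1], [0.0, 368.1, 235.9], [0.0, 0.0, 1.0]] [[0.25, -0.932, -0.264, 0.061], [0.968, 0.24, 0.07, 0.554], [-0.002, -0.273, 0.962, 0.384], [0.0, 0.0, 0.0, 1.0]]
```

View pics/scene0.png

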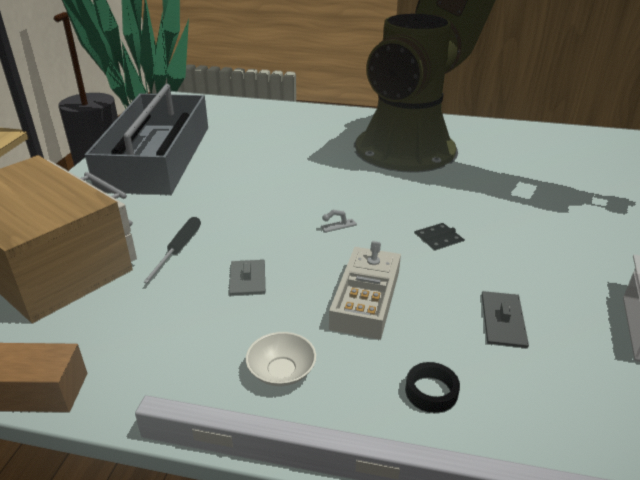

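View pics/sw.png

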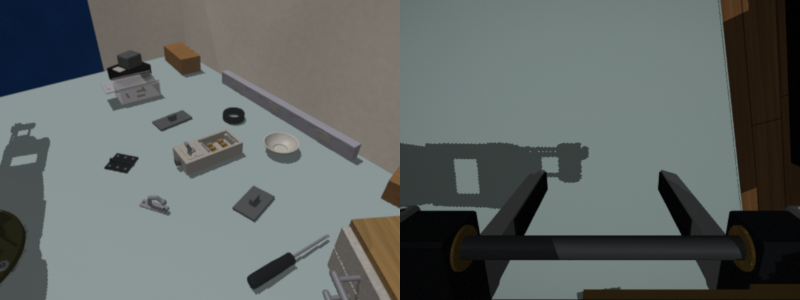

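The scene view shows the short cover near (247,277), the longer one at (503,318), and the box at (365,290) with its toggle on the robot side. In the half-scale side view the short cover is at (254,203) and the box at (208,150).

```bash
cat >> h.py <<'E'
def rect(P,sel):
    (cx,cy),(w,h),a=cv2.minAreaRect((P[sel][:,:2]*1000).astype(np.float32))
    if w<h: w,h,a=h,w,a+90
    a=(a+90)%180-90
    return dict(c=(round(cx,1),round(cy,1)),s=(round(w,1),round(h,1)),a=round(a,2),n=int(sel.sum()),z=round(float(np.median(P[sel][:,2]))*1000,1))
def near(P,c,r): return np.hypot(P[...,0]-c[0],P[...,1]-c[1])<r
E
python3 - <<'E'
from h import *
import pickle
d=pickle.load(open('s0.pkl','rb'))
for n,px in dict(scene=dict(cov=(240,285),spare=(495,325),box=(375,258)),side=dict(cov=(400,330),spare=(270,195),box=(350,255))).items():
    c=d[n];P=cloud(c);z=P[...,2];ok=c['z_map']>0
    tab=ok&near(P,P[px['box'][1],px['box'][0]],.3)&(abs(z)<.006)
    print(n,'bench z',np.median(z[tab])*1000)
    for k,(u,v) in px.items():
        p=P[v,u];m=ok&near(P,p,.13)
        lo,hi=(.035,.044) if k=='box' else (.0055,.0105)
        b=m&(z>lo)&(z<hi)
        b=b.astype(np.uint8)
        b=cv2.morphologyEx(b,cv2.MORPH_OPEN,np.ones((3,3),np.uint8)) 
        nl,L,st,ce=cv2.connectedComponentsWithStats(b)
        i=1+np.argmax(st[1:,4]);print(k,p.round(3),rect(P,L==i))
        if k!='box':
            r=m&(z>.02)&(z<.03);print('  rib',rect(P,r),z[r].max())
        else:
            r=m&(z>.05)&(z<.09);print('  tog',rect(P,r),z[r].max(),P[r][np.argsort(-z[r])[:8]].mean(0))
E
```

```text
scene bench z 0.2409859687524385
cov [ 0.617 -0.225  0.009] {'c': (588.6, -221.9), 's': (95.0, 59.3), 'a': 16.69, 'n': 958, 'z': 8.4}
  rib {'c': (589.2, -221.1), 's': (32.1, 12.0), 'a': 17.44, 'n': 92, 'z': 25.0} 0.02884600798443593
spare [0.626 0.193 0.009] {'c': (601.9, 207.1), 's': (123.1, 60.4), 'a': 3.04, 'n': 1696, 'z': 8.0}
  rib {'c': (602.0, 206.7), 's': (29.5, 12.5), 'a': 2.4, 'n': 115, 'z': 24.5} 0.027838753621485357
box [ 0.545 -0.007  0.048] {'c': (588.8, -12.6), 's': (162.2, 82.5), 'a': -3.3, 'n': 1681, 'z': 40.3}
  tog {'c': (537.8, -8.3), 's': (17.1, 16.8), 'a': -53.8, 'n': 133, 'z': 63.9} 0.07386400198759735 [ 0.53566731 -0.00917157  0.07331194]
side bench z -0.025947700649786576
cov [ 0.572 -0.225  0.008] {'c': (588.3, -219.6), 's': (91.8, 60.7), 'a': 17.15, 'n': 1691, 'z': 7.8}
  rib {'c': (587.9, -220.1), 's': (30.1, 12.6), 'a': 16.44, 'n': 155, 'z': 24.5} 0.02684987764421387
spare [0.585 0.202 0.007] {'c': (601.7, 208.0), 's': (121.8, 63.5), 'a': 2.64, 'n': 806, 'z': 8.1}
  rib {'c': (600.8, 208.5), 's': (28.2, 14.7), 'a': 6.43, 'n': 69, 'z': 24.2} 0.02833314013744248
box [ 0.606 -0.052  0.013] {'c': (598.1, -11.0), 's': (178.0, 85.9), 'a': -3.1, 'n': 2002, 'z': 40.1}
  tog {'c': (533.5, -10.5), 's': (16.9, 13.0), 'a': -39.18, 'n': 84, 'z': 67.2} 0.07339178659363804 [ 0.53305294 -0.00879054  0.0728279 ]
```

```bash
cat >> h.py <<'E'
def to(x,y,z,yaw=None):
    "print shift fractions and turn for a tool-down target (yaw deg)"
    o=get_obs();R=Ttool(o)[:3,:3]
    s=R.T@(np.array([x,y,z])-o['ee_pos'])/.25
    Rt=Ro.from_euler('xyz',[np.pi,0,np.radians(yaw)]).as_matrix() if yaw is not None else R
    print('t',round(o['time_s'],2),'pos',o['ee_pos'].round(4),'rot',np.degrees(o['eef_rot']).round(2),'F',o['force'].round(1),'| shift',s.round(4),'turn',(Ro.from_matrix(R.T@Rt).as_rotvec()/2/np.pi).round(4))
E
```

>>> play_rows:
  motion:
    - [[-0.98,-0.756,0,0,0,0.234,1],[-0.98,-0.756,0,0,0,0.234,1],[-0.98,-0.756,0,0,0,0.234,1],[-0.98,-0.756,0,0,0,0.234,1],[-0.98,-0.756,0,0,0,0.234,1],[-0.98,-0.756,0,0,0,0.234,1],[-0.98,-0.756,0,0,0,0.234,1],[-0.98,-0.756,0,0,0,0.234,1],[-0.98,-0.756,0,0,0,0.234,1],[-0.98,-0.756,0,0,0,0.234,1]]

```text
time_s: 1.15
ee_pos: [0.3278, 0.2877, 0.2243]
eef_rot: [-3.141, 0.0, 1.411]
force: [1.1, 0.5, -0.5]
grip_width: 0.094
grip_force: 0.0
```

```bash
python3 -c "
from h import *
to(.56,-.01,.224,-3)"
```

```text
t 1.15 pos [0.3278 0.2877 0.2243] rot [-1.7999e+02  1.0000e-02  8.0840e+01] F [ 1.1  0.5 -0.5] | shift [-1.0278  1.1063  0.0013] turn [-0.      0.      0.2329]
```

>>> play_rows:
  motion:
    - [[-0.93,1.0,0,0,0,0.233,1],[-0.93,1.0,0,0,0,0.233,1],[-0.93,1.0,0,0,0,0.233,1],[-0.93,1.0,0,0,0,0.233,1],[-0.93,1.0,0,0,0,0.233,1],[-0.93,1.0,0,0,0,0.233,1],[-0.93,1.0,0,0,0,0.233,1],[-0.93,1.0,0,0,0,0.233,1],[-0.93,1.0,0,0,0,0.233,1],[-0.93,1.0,0,0,0,0.233,1]]

```text
time_s: 2.15
ee_pos: [0.5393, 0.0196, 0.224]
eef_rot: [-3.142, 0.001, -0.053]
force: [-0.9, 0.9, 0.1]
grip_width: 0.0938
grip_force: 0.0
```

```bash
python3 - <<'E'
from h import *
import pickle
c=snap('wrist');pickle.dump(c,open('w1.pkl','wb'));save('w1',c['frame'])
to(.53,-.22,.2,17)
P=cloud(c);z=P[...,2]
print(np.median(z[near(P,(.6,-.012),.2)&(abs(z)<.006)]))
b=near(P,(.6,-.012),.12)&(z>.036)&(z<.044);print(rect(P,b))
b=near(P,(.6,-.012),.12)&(z>.055)&(z<.09);print(rect(P,b),P[b][np.argsort(-z[b])[:40]].mean(0))
E
```

```text
t 2.2 pos [0.5393 0.0198 0.2241] rot [ 1.80e+02  4.00e-02 -3.37e+00] F [-0.6  0.7 -0.1] | shift [0.0193 0.9595 0.0963] turn [-0.      0.0001 -0.0566]
0.00022496625832146844
{'c': (597.7, -9.5), 's': (176.5, 82.3), 'a': -3.25, 'n': 9483, 'z': 40.4}
{'c': (536.5, -5.8), 's': (16.0, 15.8), 'a': 85.93, 'n': 333, 'z': 69.8} [ 0.53386205 -0.00466737  0.07357729]
```

View pics/w1.png

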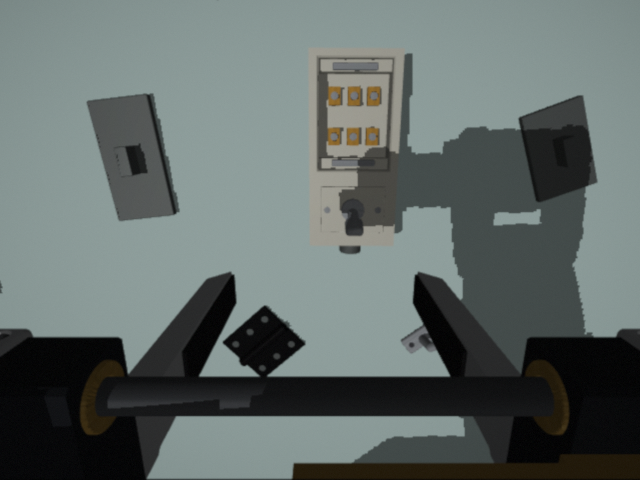

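The wrist view shows the box upright in the image (rim about 310–405 × 48–245), clips at (355,66) and (355,162), the toggle leaning towards the gland, and the short cover at (558,150). I'll look at the cover from close by before grasping.

>>> play_rows:
  motion:
    - [[0.005,1.0,0.2,0,0,-0.057,1],[0.005,1.0,0.2,0,0,-0.057,1],[0.005,1.0,0.2,0,0,-0.057,1],[0.005,1.0,0.2,0,0,-0.057,1],[0.005,1.0,0.2,0,0,-0.057,1],[0.005,1.0,0.2,0,0,-0.057,1],[0.005,1.0,0.2,0,0,-0.057,1]]

```text
time_s: 2.9
ee_pos: [0.5284, -0.2312, 0.1736]
eef_rot: [-3.141, 0.001, 0.311]
force: [0.4, 0.0, -0.0]
grip_width: 0.0939
grip_force: 0.0
```

```bash
python3 - <<'E'
from h import *
import pickle
w1=pickle.load(open('w1.pkl','rb'))
c=snap('wrist');pickle.dump(c,open('w2.pkl','wb'))
for q in(w1,c):
    P=cloud(q);z=P[...,2]
    b=near(P,(.588,-.22),.07)&(z>.006)&(z<.0105);print(rect(P,b))
    b=near(P,(.588,-.22),.03)&(z>.0245)&(z<.03);print('rib',rect(P,b))
to(.588,-.22,.09,17)
E
```

```text
{'c': (588.0, -217.6), 's': (90.3, 61.1), 'a': 17.21, 'n': 4928, 'z': 8.3}
rib {'c': (587.9, -217.4), 's': (27.8, 12.5), 'a': 16.56, 'n': 309, 'z': 25.4}
{'c': (587.8, -217.7), 's': (90.0, 60.0), 'a': 17.36, 'n': 6774, 'z': 8.2}
rib {'c': (587.8, -217.4), 's': (27.4, 11.6), 'a': 18.0, 'n': 411, 'z': 25.3}
t 2.95 pos [ 0.5289 -0.2297  0.1742] rot [-1.7996e+02  2.0000e-02  1.7870e+01] F [ 1.   0.4 -0.3] | shift [0.2372 0.0358 0.3366] turn [-0.0001  0.0001  0.0024]
```

>>> play_rows:
  motion:
    - [[0.239,0.03,0.3,0,0,0.0016,1],[0.239,0.03,0.3,0,0,0.0016,1],[0.239,0.03,0.3,0,0,0.0016,1],[0.239,0.03,0.45,0,0,0.0016,0],[0.239,0.03,0.53,0,0,0.0016,-0.3],[0.239,0.03,0.56,0,0,0.0016,-0.3],[0.239,0.03,0.577,0,0,0.0016,-0.3],[0.239,0.03,0.577,0,0,0.0016,-0.3]]
  grip_force: 40

```text
time_s: 3.75
ee_pos: [0.5887, -0.2183, 0.0315]
eef_rot: [3.141, -0.001, 0.302]
force: [-0.1, -0.4, 0.5]
grip_width: 0.0572
grip_force: 0.0
```

```bash
python3 - <<'E'
from h import *
to(.588,-.2185,.03,17.3)
print(get_obs()['grip_width'])
E
```

```text
t 3.75 pos [ 0.5887 -0.2183  0.0315] rot [ 1.7995e+02 -6.0000e-02  1.7330e+01] F [-0.1 -0.4  0.5] | shift [-0.0027 -0.0001  0.0058] turn [ 0.0002 -0.0002  0.0001]
0.057163782371848576
```

Position holds. Go 1 mm lower and close.

>>> play_rows:
  motion:
    - [[0,0,0.006,0,0,0,-0.3],[0,0,0.006,0,0,0,-1],[0,0,0.006,0,0,0,-1],[0,0,0.006,0,0,0,-1],[0,0,0.006,0,0,0,-1],[0,0,0.006,0,0,0,-1],[0,0,0.006,0,0,0,-1],[0,0,0.006,0,0,0,-1]]
  grip_force: 50

```text
time_s: 4.55
ee_pos: [0.5882, -0.2187, 0.0288]
eef_rot: [3.142, -0.0, 0.302]
force: [0.1, -0.3, 0.5]
grip_width: 0.0116
grip_force: 50.0
```

>>> play_rows:
  motion:
    - [[0,0,-0.1,0,0,0,-1],[0,0,-0.3,0,0,0,-1],[0,0,-0.5,0,0,0,-1],[0,0,-0.5,0,0,0,-1],[0,0,-0.5,0,0,0,-1]]

```text
time_s: 5.05
ee_pos: [0.5884, -0.2187, 0.1545]
eef_rot: [3.14, -0.001, 0.302]
force: [0.2, 0.6, -1.8]
grip_width: 0.0115
grip_force: 50.0
```

```bash
cat >> h.py <<'E'
def held(c):
    "held plate in the tool frame; mm"
    T=c['T_tool_cam'];q=dict(c);q['T']=T;P=cloud(q);z=P[...,2]
    return P
E
python3 - <<'E'
from h import *
import pickle
c=snap('wrist');pickle.dump(c,open('w3.pkl','wb'));save('w3',c['frame'])
P=held(c);z=P[...,2]
m=near(P,(0,0),.07)&(z>.0)&(z<.035)
print(np.histogram(z[m],bins=np.arange(0,.036,.002)))
b=near(P,(0,0),.06)&(z>.017)&(z<.027)&(P[...,0]>.015)
print(rect(P,b),P[b].max(0),P[b].min(0))
A=np.c_[P[b][:,:2],np.ones(b.sum())];print('plane',np.linalg.lstsq(A,P[b][:,2],rcond=None)[0])
to(.59,-.1,.15,-3.3)
E
```

```text
(array([  87, 1094,  345,  105,  115,   99,   84,   65,   54, 2176, 8036,
        181,   79,    1,    0,    0,    0]), array([0.   , 0.002, 0.004, 0.006, 0.008, 0.01 , 0.012, 0.014, 0.016,
       0.018, 0.02 , 0.022, 0.024, 0.026, 0.028, 0.03 , 0.032, 0.034]))
{'c': (30.2, -1.1), 's': (60.1, 30.4), 'a': 89.94, 'n': 6812, 'z': 20.5} [0.0453781  0.02893546 0.02657334] [ 0.0150028  -0.03118978  0.01809294]
plane [0.01868683 0.00034616 0.02003244]
t 5.1 pos [ 0.5879 -0.2185  0.1529] rot [-1.7996e+02  4.0000e-02  1.7280e+01] F [-0.2 -1.1 -0.6] | shift [ 0.149  -0.4499  0.0119] turn [-0.0001  0.0001  0.0572]
```

View pics/w3.png

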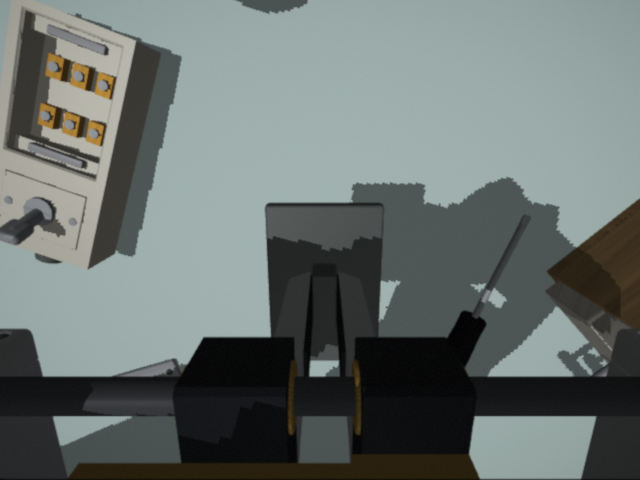

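Cover gripped square: its front edge is at row 205, columns 266–383. Next I move beside the box and measure it at the same tool yaw.

>>> play_rows:
  motion:
    - [[0.03,-0.44,0,0,0,0.0572,-1],[0.03,-0.44,0,0,0,0.0572,-1],[0.03,-0.44,0,0,0,0.0572,-1],[0.03,-0.44,0,0,0,0.0572,-1],[0.03,-0.44,0,0,0,0.0572,-1],[0.03,-0.44,0,0,0,0.0572,-1]]

```text
time_s: 5.7
ee_pos: [0.5626, -0.1124, 0.1529]
eef_rot: [-3.141, 0.001, -0.057]
force: [0.8, -0.3, -0.9]
grip_width: 0.0116
grip_force: 50.0
```

```bash
python3 - <<'E'
from h import *
import pickle
c=snap('wrist');pickle.dump(c,open('w4.pkl','wb'))
for n in('w1','w4'):
    c=pickle.load(open(n+'.pkl','rb'))
    P=cloud(c);z=P[...,2]
    b=near(P,(.6,-.012),.12)&(z>.036)&(z<.044)&(P[...,1]>-.058);r=rect(P,b);print(n,r)
    a=np.radians(r['a']);R=np.array([[np.cos(a),-np.sin(a)],[np.sin(a),np.cos(a)]])
    L=(P[...,:2]-np.array(r['c'])/1000)@R*1000  # box frame mm
    # compartment: below-rim region inside box; extents at row/col bands, at rim height
    g=b&(L[...,0]>-30)&(L[...,0]<88)
    for nm,s,ax in(('+x',g&(L[...,0]>60)&(abs(L[...,1])<25),0),('-x',g&(L[...,0]<10)&(abs(L[...,1])<25),0),('+y',g&(L[...,1]>20)&(L[...,0]>0)&(L[...,0]<65),1),('-y',g&(L[...,1]<-20)&(L[...,0]>0)&(L[...,0]<65),1)):
        v=L[...,ax][s]; print(nm,s.sum(),np.percentile(v,[1,99]).round(1))
    s=near(P,(.63,-.012),.06)&(z>.028)&(z<.036)&(abs(L[...,1])<24)
    for q in(s&(L[...,0]>65),s&(L[...,0]<5)): print('clip',q.sum(),L[q].mean(0).round(1),np.percentile(L[q],[2,98],axis=0).round(1).tolist(),np.percentile(z[q],95).round(4))
    t=near(P,(.54,-.01),.04)&(z>.055);print('tog',t.sum(),L[t][np.argsort(-z[t])[:30]].mean(0).round(1),z[t].max() if t.any() else 0)
P=held(c);z=P[...,2];b=near(P,(0,0),.06)&(z>.017)&(z<.027)&(P[...,0]>.015);print('held',rect(P,b),P[b].max(0),P[b].min(0))
to(.6302,-.0125,.15,-3.3)
E
```

```text
w1 {'c': (597.7, -9.5), 's': (176.5, 82.3), 'a': -3.25, 'n': 9483, 'z': 40.4}
+x 690 [72.2 87.9]
-x 1197 [-30.   -5.5]
+y 765 [32.8 41. ]
-y 788 [-40.9 -32.2]
clip 665 [75.6  0. ] [[70.4, -23.0], [80.6, 23.0]] 0.0358
clip 309 [-10.2   0. ] [[-14.2, -23.5], [-4.8, 23.5]] 0.0358
tog 33399 [-35.5   1.9] 0.3369259041960811
w4 {'c': (597.8, -9.2), 's': (176.3, 83.2), 'a': -3.19, 'n': 13757, 'z': 40.3}
+x 1055 [72.6 87.9]
-x 1697 [-29.7  -5.7]
+y 1312 [31.8 40.9]
-y 1130 [-41.3 -32.8]
clip 950 [75.3 -0.6] [[70.4, -23.1], [80.4, 22.9]] 0.0358
clip 538 [-9.7 -1.1] [[-14.8, -23.5], [-4.5, 23.3]] 0.0358
tog 1647 [-29. -31.] 0.24549393817430168
held {'c': (30.0, -1.1), 's': (60.1, 29.9), 'a': 90.0, 'n': 6701, 'z': 20.5} [0.04490427 0.0289569  0.02655239] [ 0.01500405 -0.03114662  0.01820888]
t 5.75 pos [ 0.5626 -0.1124  0.1531] rot [-1.80e+02  5.00e-02 -3.31e+00] F [ 0.8 -0.7 -1. ] | shift [ 0.2468 -0.4146  0.0121] turn [-0.      0.0001 -0.    ]
```

>>> play_rows:
  motion:
    - [[0.248,-0.414,0.0,0,0,0,-1],[0.248,-0.414,0.0,0,0,0,-1],[0.248,-0.414,0.0,0,0,0,-1],[0.248,-0.414,0.1,0,0,0,-1],[0.248,-0.414,0.2,0,0,0,-1],[0.248,-0.414,0.29,0,0,0,-1],[0.248,-0.414,0.29,0,0,0,-1],[0.248,-0.414,0.29,0,0,0,-1]]

```text
time_s: 6.55
ee_pos: [0.6308, -0.0123, 0.0815]
eef_rot: [3.142, 0.0, -0.058]
force: [-0.0, -0.0, 0.2]
grip_width: 0.0115
grip_force: 50.0
```

```bash
python3 - <<'E'
from h import *
import pickle
to(.6305,-.0123,.067,-3.2)
for n in('scene','side','wrist'):
    c=snap(n);P=cloud(c);z=P[...,2];f=c['frame']
    if n=='wrist': save('w5',f)
E
```

```text
t 6.55 pos [ 0.6308 -0.0123  0.0815] rot [ 1.80e+02  1.00e-02 -3.33e+00] F [-0.  -0.   0.2] | shift [-0.0011  0.0002  0.0581] turn [ 0.      0.     -0.0004]
```

View pics/w5.png

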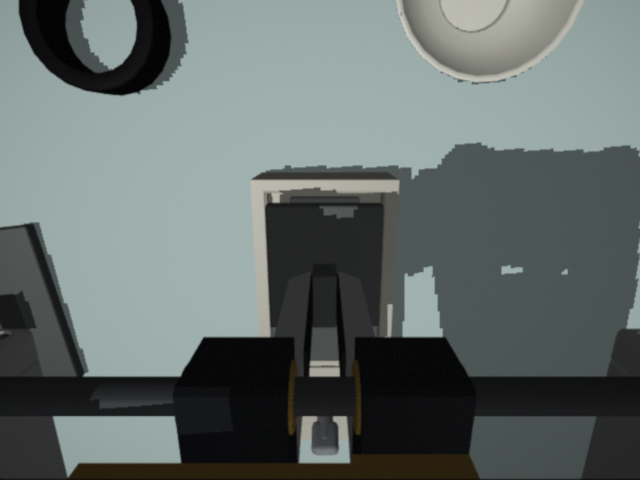

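The cover (columns 266–383) sits centred between the rims (about 265–388), just above them. Descending to the clips.

>>> play_rows:
  motion:
    - [[0,0,0.02,0,0,0,-1],[0,0,0.035,0,0,0,-1],[0,0,0.05,0,0,0,-1],[0,0,0.058,0,0,0,-1],[0,0,0.058,0,0,0,-1]]

```text
time_s: 7.2
ee_pos: [0.6303, -0.0116, 0.0663]
eef_rot: [-3.142, 0.001, -0.058]
force: [-0.0, -0.3, -0.6]
grip_width: 0.0114
grip_force: 50.0
```

>>> play_rows:
  motion:
    - [[0,0,0.004,0,0,0,-1],[0,0,0.008,0,0,0,-1],[0,0,0.012,0,0,0,-1],[0,0,0.012,0,0,0,-1]]

```text
time_s: 7.6
ee_pos: [0.6307, -0.0116, 0.0643]
eef_rot: [3.142, -0.001, -0.058]
force: [-2.6, 0.1, 6.0]
grip_width: 0.0117
grip_force: 50.0
```

>>> play_rows:
  motion:
    - [[0,0,0.003,0,0,0,-1],[0,0,0.006,0,0,0,-1],[0,0,0.006,0,0,0,-1]]

```text
time_s: 7.9
ee_pos: [0.6307, -0.0116, 0.0633]
eef_rot: [3.142, -0.001, -0.058]
force: [-4.6, 0.5, 9.2]
grip_width: 0.0117
grip_force: 50.0
```

>>> play_rows:
  motion:
    - [[0,0,0.004,0,0,0,-1],[0,0,0.008,0,0,0,-1],[0,0,0.008,0,0,0,-1]]

```text
time_s: 8.2
ee_pos: [0.6307, -0.0116, 0.0613]
eef_rot: [3.142, -0.001, -0.058]
force: [-5.0, -0.2, 10.0]
grip_width: 0.0113
grip_force: 50.0
```

```bash
python3 - <<'E'
from h import *
o=get_obs();print(o['force'],o['moment'])
c=snap('wrist');P=held(c);z=P[...,2]
b=near(P,(0,0),.06)&(z>.017)&(z<.027)&(P[...,0]>.015)&(abs(P[...,1])<.028)&(P[...,0]<.043)
A=np.c_[P[b][:,:2],np.ones(b.sum())];print('plane',np.linalg.lstsq(A,P[b][:,2],rcond=None)[0])
save('w6',c['frame'][140:340,200:450].repeat(3,0).repeat(3,1))
to(.6305,-.0123,.0605)
E
```

```text
[-4.99247415 -0.18649262 10.01208208] [0.07084071 0.99785085 0.00244451]
plane [ 0.00225009 -0.00099027  0.02047108]
t 8.25 pos [ 0.6307 -0.0116  0.0613] rot [ 1.80e+02 -5.00e-02 -3.31e+00] F [-4.1  0.3  9. ] | shift [-0.0008  0.0027  0.0031] turn [0. 0. 0.]
```

View pics/w6.png

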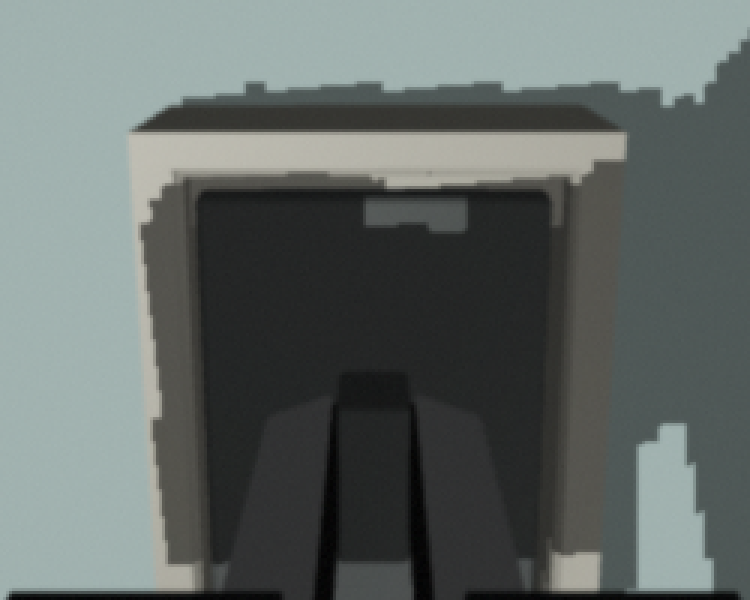

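Cover is inside the rim with a gap all round; the far (+x) end rides slightly high on its clip. Pressing further.

>>> play_rows:
  motion:
    - [[0,0,0.004,0,0,0,-1],[0,0,0.008,0,0,0,-1],[0,0,0.008,0,0,0,-1]]

```text
time_s: 8.55
ee_pos: [0.6308, -0.0117, 0.0607]
eef_rot: [3.141, -0.001, -0.058]
force: [-13.1, -0.2, 24.0]
grip_width: 0.0119
grip_force: 50.0
```

>>> play_rows:
  motion:
    - [[0,0,0.004,0,0,0,-1],[0,0,0.006,0,0,0,-1],[0,0,0.006,0,0,0,-1]]

```text
time_s: 8.85
ee_pos: [0.6308, -0.0116, 0.0606]
eef_rot: [3.141, -0.001, -0.058]
force: [-19.3, 0.9, 37.9]
grip_width: 0.0117
grip_force: 50.0
```

```bash
python3 - <<'E'
from h import *
o=get_obs();print(o['force'],o['moment'])
c=snap('wrist');P=held(c);z=P[...,2]
b=near(P,(0,0),.06)&(z>.017)&(z<.027)&(P[...,0]>.015)&(abs(P[...,1])<.028)&(P[...,0]<.043)
A=np.c_[P[b][:,:2],np.ones(b.sum())];print('plane',np.linalg.lstsq(A,P[b][:,2],rcond=None)[0])
E
```

```text
[-19.27958661   0.86207243  37.87766211] [0.1439848  3.98071733 0.01042756]
plane [ 0.00197119 -0.00043278  0.02036487]
```

>>> play_rows:
  motion:
    - [[0,0,-0.012,0,0,0,-1],[0,0,-0.012,0,0,0,-0.5],[0,0,-0.012,0,0,0,-0.3],[0,0,-0.012,0,0,0,-0.3],[0,0,-0.1,0,0,0,-0.3],[0,0,-0.3,0,0,0,-0.3],[-0.2,0,-0.5,0,0,0,-0.3],[-0.3,0,-0.5,0,0,0,-0.3],[-0.3,0,-0.5,0,0,0,-1],[-0.3,0,-0.5,0,0,0,-1]]

```text
time_s: 9.9
ee_pos: [0.5557, -0.0073, 0.1821]
eef_rot: [3.142, -0.001, -0.058]
force: [-0.2, 0.6, -0.7]
grip_width: 0.02
grip_force: 0.0
```

```bash
cat >> h.py <<'E'
def flush():
    c=snap('wrist');P=cloud(c);z=P[...,2]
    a=np.radians(-3.2);R=np.array([[np.cos(a),-np.sin(a)],[np.sin(a),np.cos(a)]])
    L=(P[...,:2]-np.array([.59775,-.00935]))@R*1000
    rim=((abs(L[...,1])>34)&(abs(L[...,1])<40)&(abs(L[...,0]-33)<47))&(abs(z-.04)<.006)
    A=lambda m:np.c_[L[m],np.ones(m.sum())]
    k=np.linalg.lstsq(A(rim),z[rim]*1000,rcond=None)[0]
    res=z*1000-(L@k[:2]+k[2])
    pl=(abs(L[...,0]-33)<42)&(abs(L[...,1])<27)&((abs(L[...,1])>10)|(abs(L[...,0]-33)>18))&(abs(res)<7)
    print('rim',rim.sum(),k.round(4))
    for nm,m in(('-x',L[...,0]<0),('mid',abs(L[...,0]-33)<10),('+x',L[...,0]>65),('-y',L[...,1]<-15),('+y',L[...,1]>15)):
        m=m&pl;print(nm,m.sum(),np.median(res[m]).round(2) if m.any() else None)
    return c,L,res
E
python3 - <<'E'
from h import *
c,L,res=flush();save('w7',c['frame'])
to(.6,-.01,.15)
E
```

```text
rim 1858 [-1.50000e-03 -8.00000e-04  4.02598e+01]
-x 723 0.02
mid 1142 -0.01
+x 995 -0.03
-y 1666 0.01
+y 1635 -0.05
t 9.95 pos [ 0.5561 -0.0074  0.1814] rot [180.    -0.    -3.31] F [ 0.6 -0.2  0. ] | shift [0.1759 0.0004 0.1258] turn [0. 0. 0.]
```

View pics/w7.png

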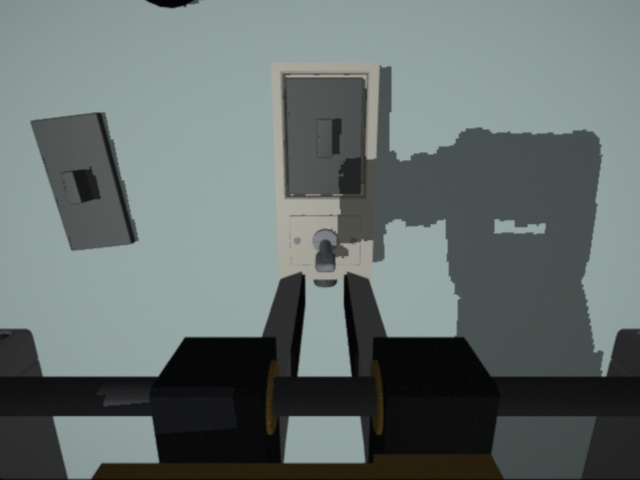

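The view shows the cover sitting centred in the compartment (columns 285–366, rows 77–197), and the depth map puts it flush at both ends within 0.1 mm. Next, the toggle: closed fingers go behind it.

>>> play_rows:
  motion:
    - [[-0.272,0,0,0,0,0,-1],[-0.272,0,0.0,0,0,0,-1],[-0.272,0,0.2,0,0,0,-1],[-0.272,0,0.35,0,0,0,-1],[-0.272,0,0.425,0,0,0,-1],[-0.272,0,0.425,0,0,0,-1],[-0.272,0,0.425,0,0,0,-1]]

```text
time_s: 10.65
ee_pos: [0.4883, -0.0034, 0.0753]
eef_rot: [-3.142, 0.001, -0.058]
force: [1.4, -1.0, 0.8]
grip_width: 0.0005
grip_force: 0.0
```

```bash
python3 - <<'E'
from h import *
to(.5439,-.0073,.075,-3.2);print(get_obs()['grip_width'])
E
```

```text
t 10.65 pos [ 0.4883 -0.0034  0.0753] rot [-1.80e+02  5.00e-02 -3.31e+00] F [ 1.4 -1.   0.8] | shift [0.2228 0.0026 0.0011] turn [-0.      0.0001 -0.0003]
0.0004631983976072586
```

>>> play_rows:
  motion:
    - [[0.03,0,0,0,0,0,-1],[0.06,0,0,0,0,0,-1],[0.085,0,0,0,0,0,-1],[0.11,0,0,0,0,0,-1],[0.13,0,0,0,0,0,-1],[0.15,0,0,0,0,0,-1],[0.17,0,0,0,0,0,-1],[0.185,0,0,0,0,0,-1],[0.185,0,0,0,0,0,-1]]

```text
time_s: 11.55
ee_pos: [0.5343, -0.0061, 0.0754]
eef_rot: [3.142, -0.0, -0.058]
force: [-0.8, 0.6, 0.9]
grip_width: 0.0003
grip_force: 0.3
```

>>> play_rows:
  motion:
    - [[0.01,0,0,0,0,0,-1],[0.02,0,0,0,0,0,-1],[0.028,0,0,0,0,0,-1],[0.028,0,0,0,0,0,-1]]

```text
time_s: 11.95
ee_pos: [0.541, -0.0065, 0.0752]
eef_rot: [3.142, 0.0, -0.058]
force: [-1.5, -0.9, -0.2]
grip_width: 0.0006
grip_force: 1.2
```

>>> play_rows:
  motion:
    - [[0.006,0,0,0,0,0,-1],[0.012,0,0,0,0,0,-1],[0.012,0,0,0,0,0,-1]]

```text
time_s: 12.25
ee_pos: [0.5418, -0.0065, 0.0749]
eef_rot: [3.142, 0.006, -0.058]
force: [-18.5, -0.5, 7.2]
grip_width: 0.0005
grip_force: 9.1
```

>>> play_rows:
  motion:
    - [[0.006,0,0,0,0,0,-1],[0.01,0,0,0,0,0,-1],[0.01,0,0,0,0,0,-1]]

```text
time_s: 12.55
ee_pos: [0.5424, -0.0065, 0.0747]
eef_rot: [3.141, 0.011, -0.057]
force: [-33.6, 1.2, 18.7]
grip_width: 0.0003
grip_force: 16.9
```

Hard stop reached. Backing off and checking.

>>> play_rows:
  motion:
    - [[-0.05,0,0,0,0,0,-1],[-0.15,0,-0.05,0,0,0,-1],[-0.15,0,-0.2,0,0,0,-1],[-0.15,0,-0.4,0,0,0,-1],[-0.1,0,-0.5,0,0,0,-1],[-0.1,0,-0.5,0,0,0,-1]]

```text
time_s: 13.15
ee_pos: [0.5239, -0.0054, 0.2046]
eef_rot: [3.141, -0.008, -0.058]
force: [0.1, 0.0, -2.0]
grip_width: 0.0005
grip_force: 0.0
```

```bash
python3 - <<'E'
from h import *
c,L,res=flush()
P=cloud(c);z=P[...,2]
t=(z>.055)&(z<.09)&(abs(L[...,0]+45)<40)&(abs(L[...,1])<15)
i=np.argsort(-z[t])[:30];print('tog tip local',L[t][i].mean(0),z[t].max(),np.percentile(L[t][:,0],[2,98]))
s=snap('scene')
save('w8',np.hstack([c['frame'][40:340,180:480],cv2.resize(s['frame'][210:360,210:460],(500,300))]))
to(.6,0,.2)
E
```

```text
rim 1732 [-1.00000e-03 -9.00000e-04  4.01483e+01]
-x 688 0.08
mid 1063 0.04
+x 924 0.0
-y 1555 -0.0
+y 1551 0.02
tog tip local [-37.95892371   0.69571596] 0.07342493964481811 [-47.74399751 -33.40326479]
t 13.25 pos [ 0.5216 -0.0053  0.2003] rot [-1.80e+02 -5.00e-02 -3.31e+00] F [-1.   0.5 -0.4] | shift [ 0.3118 -0.0392  0.0013] turn [0. 0. 0.]
```

View pics/w8.png

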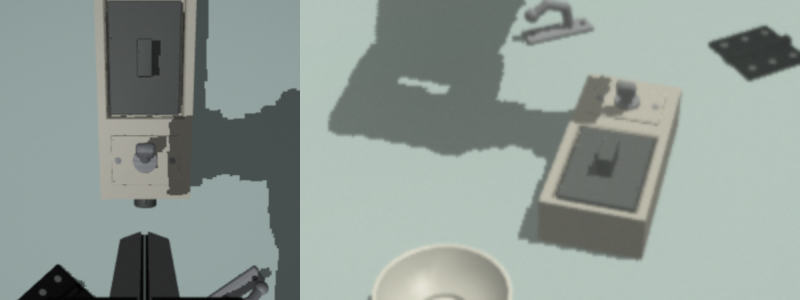

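The toggle now leans towards the compartment (crop position (145,150), tip about 14 mm past its pivot, against the stop). The cover is still flush.

```bash
python3 -c "
from station import workorder
print(workorder.hand_in())"
```

```text
the job is handed in; nothing more can be done
None
```

The 90 mm cover is pressed home and flush with the rim at both ends (within 0.1 mm by the wrist camera), the toggle was then pushed to its ON stop, no measured force passed 45 N, and the job was handed in at about 13 s, with no verdict shown.

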